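Lock the T-slot stop behind a plank

TASK

Take the T-shaped stop stud out of the wooden holder and drop its head into the slot of the jig, behind the plank. Slide it along the slot so that its collar pushes the plank home against the sprung buffer of the end stop, with about 6 N (never over 10 N); keeping that push, press the stud down against its spring and turn it a quarter turn so that its head locks under the slot and the plank stays clamped between collar and buffer. Never force the stud against the jig with over 30 N, let go at the end, and leave the other things where they are.

Things in the scene. Friction and masses are not known exactly. Their poses are not given: they have to be found in the camera images.
- stud: Spring-loaded T-bolt stop stud, 120 g, upright in one holder pocket, in whichever the bench dog is not. Top to bottom: black wing handle, steel shaft, round aluminium collar 46 mm in diameter and 16 mm high, neck 11 mm in diameter, steel T head. Origin: on the axis at the collar's underside, spring relaxed; z up, x along the wing and along the head. A half turn about z looks the same.
- stud_handle (a point): Centre of the stud's wing handle, 56 mm above the stud's origin: a flat black block 36 mm long (stud x), 14 mm thick (y, grip it across this), 28 mm high, its underside 26 mm above the collar.
- stud_head (a point): Centre of the stud's T head, 9.5 mm below the stud's origin: a steel bar 30 mm long (stud x) by 12 mm wide (y) by 8 mm high; its top is 5.5 mm below the relaxed collar.
- stud_collar (a joint): Spring travel of the collar up the shaft, m: 0 relaxed, 0.008 end of travel. Pressing the stud down with its collar on a surface takes 4.5 N to start and 1.5 N more per mm (16.5 N at the end). About 0.0025 when the turned head is drawn up under the lips.
- jig: Plywood and aluminium T-slot jig fixed to the bench, 340 mm (x) by 110 mm (y). Origin: centre of its underside; x along the slot towards the end stop; top face at z = 40 mm. Two wooden guide rails 12 mm high stand on it from x = -60 to +170 mm, 66 mm apart inside, either side of plank and stop. A locked stud holds by friction about 8 N along the slot.
- slot_entry (a point): On the slot's centre line in the jig's top face, 100 mm behind the jig's middle (x = -100 mm): free length where the stud drops in. Slot 15 mm wide between lips 8 mm thick; below, a channel 40 mm wide, 18 mm deep. Closed at jig x = +-158 mm. The relaxed stud cannot turn in it; pressed 2.5 mm or more (best 4 to 6) its head turns freely either way under the lips.
- stop: Dark steel end stop block fixed on the jig across the slot, 24 x 62 x 30 mm. Origin: foot of its face towards the plank, mid-width, on the jig top; x into the block. From this face a black buffer plate (36 mm wide) on an adjusting screw sticks out 6 to 24 mm towards the plank, set anew each time and not reported: feel for it. It yields 1 mm per 4 N, 6 mm at most.
- plank: Light wooden plank 110 mm long (x), 60 mm wide, 18 mm high, about 150 g, lying loose on the jig between the rails over the slot, its +x end 40 to 60 mm short of the stop block's face at the start. Origin: centre of its underside; x along the slot towards the stop.
- holder: Wooden holder block fixed to the bench, 170 mm (x) by 60 mm (y) by 36 mm high, two pockets 34 mm (x) by 16 mm (y), 28 mm deep, 45 mm either side of its middle along x. The stud stands in one, collar on the holder's top; the bench dog in the other. Origin: centre of its underside.
- dog: Bystander: round bench dog in the other pocket, a low round black knob 26 mm in diameter on a 40 mm disc, its top 30 mm above the holder; no wing handle. Origin: under the disc, on its axis.
- screwdriver: Bystander: a screwdriver lying on the bench, to the robot's right. Origin: middle of its underside.
- glue: Bystander: a jar of glue 56 mm in diameter, 100 mm high, standing to the robot's left, beyond the holder. Origin: centre of its underside.
There are look-alikes about, which are no part of the job. What is shaped like the stud but orange is not meant. There is more than one size of the plank; the one meant has the size given above.

How it is judged (in metres and radians):
On the way, in this order (a step that is already met when the one before it is completed fails the run):
1. the stud's head is in the slot, along it, with the collar down on the jig (z of stud in the frame of jig between 0.028 and 0.043 m and y of stud in the frame of jig between -0.005 and 0.005 m and angle between the x axis of stud and the x axis of jig, either way round below 0.3 rad and x of stud in the frame of plank below -0.078 m), for 0.2 s.
2. the stud, in the slot, presses the plank home against the buffer of the end stop (over 3 N) (z of stud in the frame of jig between 0.028 and 0.043 m and y of stud in the frame of jig between -0.005 and 0.005 m and contact force between stud and plank above 3 N and contact force between plank and stop above 3 N), for 0.2 s.
At the end, for the whole second after the job is handed in: Stud upright (0.1 rad) in the slot, head at least 1.27 rad across it and hooked under the lips (stud 1.5 to 6 mm below its relaxed height); plank flat on the jig and still clamped, over 1.5 N between collar and plank and between plank and buffer; all released and at rest (z of stud in the frame of jig between 0.034 and 0.0385 m and y of stud in the frame of jig between -0.005 and 0.005 m and angle between the x axis of stud and the x axis of jig, either way round above 1.27 rad and angle between stud's own z axis and vertical below 0.1 rad and contact force between plank and stop above 1.5 N and contact force between stud and plank above 1.5 N and height (world z) of plank below 0.043 m and linear speed of each of stud, plank below 0.02 m/s); the robot touches nothing.
It fails at once if the stud bears on the jig with more than 30 N (contact force between stud and jig above 30 N).
It fails at once if the plank is pressed against the end stop's buffer with more than 10 N (contact force between plank and stop above 10 N).
It fails at once if a bystander (dog, screwdriver or glue jar) is moved more than 30 mm (distance of any of dog, screwdriver, glue from where it was at the start of the episode above 0.03 m).
It also fails if it takes over 64 s, if anything falls off the work surface, if the arm or the gripper's body presses on something with over 40 N, if the wrist force passes 120 N, or if a joint passes its speed limit or range.

ROBOT

A 7-joint arm with a two-finger parallel gripper is mounted at the origin on the work surface. World frame = base frame: x ahead of the robot, y to its left, z up, the work surface at z = 0. Lengths are in mm, angles in rad, forces in N, time in s.
With the tool pointing down it reaches from about 425 to 875 mm from the base axis. Payload 9.9 kg.
Tool frame: the origin (TCP) lies at the very end of the fingers, on their centre line; the grasp point (between the pads) lies arm.tcp_to_grasp behind it (arm.tcp_to_grasp is the distance from the TCP to the grasp point, in mm); z points along the fingers, y is the line along which they close (so a half turn about z gives the same grasp; the last joint's range is limited). The gripper opens to 85 mm and grips with 20 to 120 N. Pads are 22 mm wide; open, the fingers measure 114 mm over their backs; the gripper's body (76 mm by 85 mm) begins 54 mm behind the grasp point. The pads swing forward as they close: fully open they stand 13 mm farther back than shut.
Start: joints at [-1.268, 0.576, 0.025, 1.437, -0.015, 1.129, -0.057], TCP at [254.621, 625.138, 231.289] pointing down, gripper open.
Joint ranges: [-2.76, 2.76], [-0.34, 2.15], [-1.52, 1.57], [0.19, 2.46], [-1.09, 4.23], [0.17, 1.99], [-2.82, 2.82]. Speed limits (rad/s): [2.22, 2.22, 3.01, 3.01, 3.14, 3.14, 3.14].

INTERFACE

Orientations are given as [roll, pitch, yaw] about the fixed x, y, z axes, in that order (R = Rz(yaw) Ry(pitch) Rx(roll)).
In Python, from plant import arm, jaws, kinematics, eyes, sensors gives the robot as it stands. Calls block until the motion is done:
- arm.reach(position, orientation): joint-space move of the TCP to a pose.
- arm.movel(position, feed=150, orientation=None, until_force=None): straight line of the TCP; orientation=None keeps the orientation; feed is the mean speed in mm/s. With until_force (N) it stops when the force on the tool has changed by that much, and returns True; else False.
- arm.move_joints(angles): joint-space move.
- jaws.set_gripper(opening, strength=None): finger opening in mm; strength is the grip in N (None keeps the last); returns when the fingers have stopped.
- arm.wait(seconds).
- kinematics.ik(position, orientation): joint angles nearest the present ones, or None.
- eyes.capture(name): name is "scene" or "top" or "wrist"; returns a dict with "color" (480x640x3 uint8, blue, green, red), "fovy" (degrees; the focal length in pixels is half the picture's height over the tangent of half this angle, whatever the lens; pixels are square), "cx", "cy" (the principal point, pixels), "rvec" (rotation vector, rad) and "tvec" (3), from world to camera coordinates, as OpenCV has them. Camera axes: x right, y down, z forward; pixel columns grow to the right and rows downward; lengths in mm; the calibration is good to about 2 mm. A picture is of the moment at which its call begins. There is no depth.
A pose or a line that the arm cannot do raises arm.Unreachable and nothing moves.
- arm.sign_off(): hands the job in; it is judged then, once.
Readings, each from a call of its own:
- sensors.read_time(): time.
- sensors.read_q(): joint angles.
- sensors.read_dq(): joint speeds.
- sensors.read_joint_efforts(): joint torques, N m.
- sensors.read_eef_pos(): TCP position.
- sensors.read_tcp_rot(): TCP orientation.
- sensors.read_force(): force on the tool from outside, world axes, zero at the start.
- sensors.read_moment(): the same for the moment, N m.
- sensors.read_finger_gap(): finger opening in mm.
- sensors.read_finger_force(): force on a finger pad.
Only numpy, scipy, OpenCV 4.12 (cv2) and the standard library are available. Lean on these libraries where they do the work, as an engineer would, in place of code of your own. Each camera call takes 0.05 s, during which the arm holds its last target. There are 200 camera calls.

## Working session

There is one attempt and no reset: what is moved stays moved. The work goes in short steps, each a Python script; the robot and the scene stay as the last script left them, time stands still between calls to the robot, and variables do not carry over. Pictures are saved under pics/ and viewed, at most 10 in all, crops included, and the job is handed in when it is done.

```bash
ls; mkdir -p pics; python3 - <<'E'
from plant import arm, jaws, kinematics, eyes, sensors
import cv2,pickle
for n in("scene","top"):
    c=eyes.capture(n); pickle.dump(c,open(f"{n}.pkl","wb")); cv2.imwrite(f"pics/{n}1.png",c["color"])
    print(n,c["fovy"],c["cx"],c["cy"],c["rvec"],c["tvec"])
print(arm.tcp_to_grasp,sensors.read_time(),sensors.read_tcp_rot(),sensors.read_force())
E
```

```text
pics
scene 54.00969637534267 315.3527776299336 238.1188846642134 [ 1.92428307  1.15924444 -0.59507283] [-304.7754568  -228.44810328 1364.8711087 ]
top 51.748127645690865 323.444089773291 240.41792181478806 [ 2.10229431 -2.14927909  0.15483685] [ 79.09980217 589.0272781  848.82829258]
18.700000000000003 0.1 [-3.14014728e+00  9.44561421e-05  2.75480360e+00] [ 0.22371465 -0.30417504 -0.11103878]
```

View pics/scene1.png

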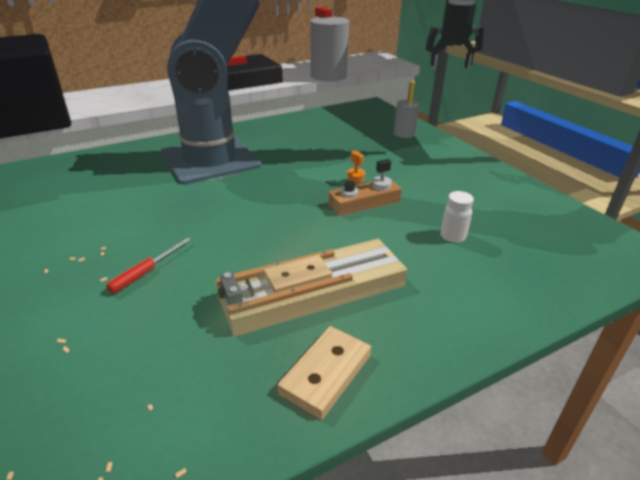

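View pics/top1.png

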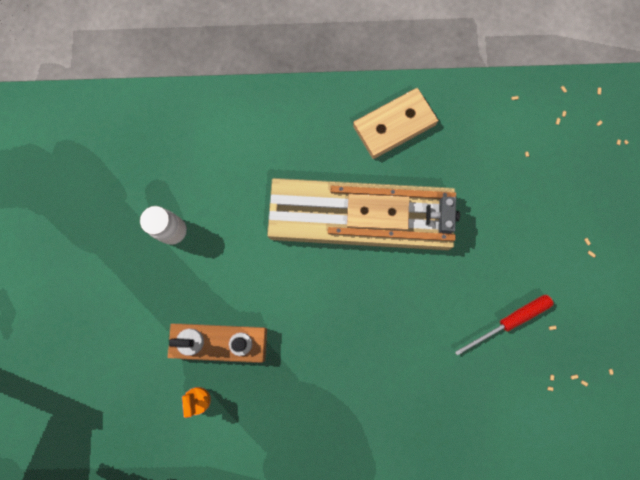

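The scene contains:
- **Stud candidates:** the black wing with aluminium collar in the holder's left pocket (top view 183,343) is the stud. The orange look-alike is at (195,403) and the low round knob at (240,345) is the dog.
- **Plank candidates:** one on the jig between the rails (378,211) and a bigger loose one at (396,123).
- **Choice:** the black stud at (183,343) and the plank on the jig at (378,211). I'll check this in one close crop.

```bash
cat > h.py <<'E'
import numpy as np,cv2,pickle
def cam(c):
    R=cv2.Rodrigues(np.array(c["rvec"],float))[0];t=np.array(c["tvec"],float).ravel()
    f=c["color"].shape[0]/2/np.tan(np.radians(c["fovy"])/2)
    return R,t,f
def ray(c,u,v):
    R,t,f=cam(c); d=R.T@np.array([(u-c["cx"])/f,(v-c["cy"])/f,1]); return -R.T@t,d
def onz(c,u,v,z):
    o,d=ray(c,u,v); return o+d*(z-o[2])/d[2]
def pix(c,p):
    R,t,f=cam(c); q=R@np.array(p,float)+t; return np.array([c["cx"]+f*q[0]/q[2],c["cy"]+f*q[1]/q[2]])
E
python3 - <<'E'
from h import *
c=pickle.load(open("top.pkl","rb"));im=c["color"]
print(ray(c,320,240)[0])
a=cv2.resize(im[170:255,262:462],None,fx=4,fy=4,interpolation=cv2.INTER_CUBIC)
b=cv2.resize(im[310:375,160:360],None,fx=4,fy=4,interpolation=cv2.INTER_CUBIC)
cv2.imwrite("pics/crop.png",np.vstack([a,b]))
for n,p,z in [("jig a",(272,180),40),("b",(269,238),40),("c",(455,188),40),("d",(454,246),40),("stud collar",(189,343),52),("dog",(240,345),66),
 ("plank l",(347,212),58),("plank r",(411,212),58)]: print(n,onz(c,*p,z).round(1))
E
```

```text
[442.51240888  49.73776093 935.64325811]
jig a [709.6 160.5  40. ]
b [599.2 166.4  40. ]
c [ 685.1 -180.1   40. ]
d [ 576.2 -171.3   40. ]
stud collar [412.8 306.4  52. ]
dog [408.2 213.6  66. ]
plank l [640.5  22.1  58. ]
plank r [637.5 -93.5  58. ]
```

View pics/crop.png

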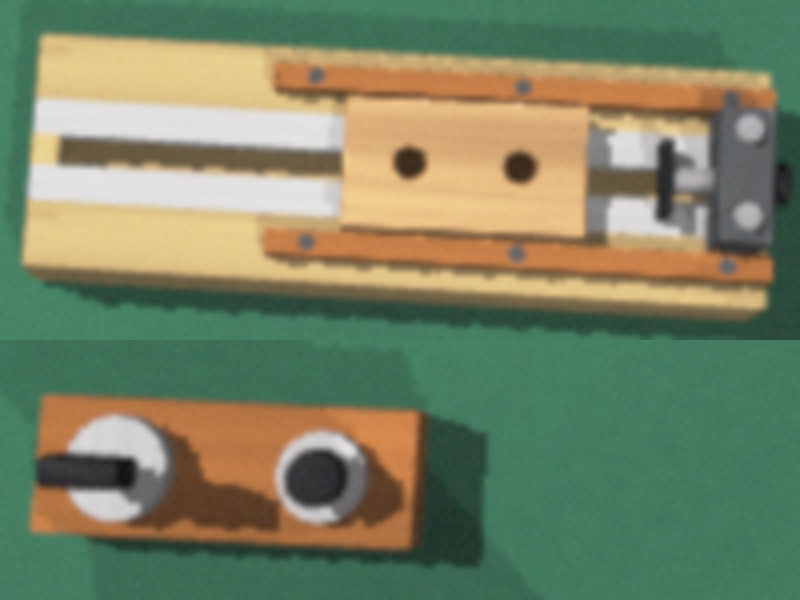

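The crop confirms both choices. The black wing is over a 46 mm aluminium collar at crop (118,468), with the wing along the holder. The plank between the rails measures 116 by 60 mm roughly, against 110 by 60. Next I compute the poses and take wrist views.

```bash
cat > geo.py <<'E'
from h import *
c=pickle.load(open("top.pkl","rb"))
A=lambda u,v,z:onz(c,(u+.5)/4-.5+262,(v+.5)/4-.5+170,z)
B=lambda u,v,z:onz(c,(u+.5)/4-.5+160,(v-340+.5)/4-.5+310,z)
E
python3 - <<'E'
from geo import *
J=[A(40,34,40),A(775,74,40),A(768,306,40),A(22,268,40)]
H=[B(42,395,36),B(420,411,36),B(413,549,36),B(30,532,36)]
for n,Q in(("jig",J),("holder",H)):
    Q=np.array(Q);d=(Q[1]+Q[2]-Q[0]-Q[3])/2;print(n,Q.round(1).tolist(),"ctr",Q.mean(0).round(1),"len",np.linalg.norm(d),"yaw",np.arctan2(d[1],d[0]))
print("slot",A(36,148,40),A(340,165.5,40),A(650,183,40))
print("collar",B(118,468,52),"dog",B(318,478,66),"wing ends",B(38,470,106),B(132,472,106))
print("plank",[A(*p,58).round(1) for p in((344,97),(342,226),(588,105),(585,236))])
s=pickle.load(open("scene.pkl","rb"));print("orange scene/top")
print(onz(c,203,400,16),onz(c,188,400,70))
E
python3 - <<'E'
import sys; sys.path.insert(0,'.')
from plant import *
import cv2,pickle,numpy as np
for yaw in(1.55,-1.59): print(yaw,kinematics.ik([412,306,160],[np.pi,0,yaw]),kinematics.ik([649,94,160],[np.pi,0,yaw]))
for yaw in(0,-1.6,-3.1,3.1,1.5): print(yaw,kinematics.ik([646,40,80],[np.pi,0,yaw]))
E
```

```text
jig [[713.2, 161.2, 40.0], [684.8, -180.8, 40.0], [576.0, -170.6, 40.0], [601.8, 169.9, 40.0]] ctr [644.   -5.1  40. ] len 342.3081042930925 yaw -1.6500300656721432
holder [[447.7, 346.2, 36.0], [437.2, 175.1, 36.0], [376.9, 178.3, 36.0], [387.5, 349.7, 36.0]] ctr [412.3 262.3  36. ] len 171.5687109854914 yaw -1.6324533993542345
slot [658.33778441 163.23918615  40.        ] [646.43224893  22.19383748  40.        ] [ 634.57414754 -120.22351259   40.        ]
collar [415.21422395 306.2589691   52.        ] dog [409.71298902 215.16862564  66.        ] wing ends [416.71991963 323.85514011 106.        ] [415.14739933 284.72366584 106.        ]
plank [array([674.3,  20. ,  58. ]), array([614.4,  22.6,  58. ]), array([667.6, -90.7,  58. ]), array([607.1, -86.4,  58. ])]
orange scene/top
[310.66725581 289.08912164  16.        ] [318.84487876 300.56497789  70.        ]
1.55 [-0.95942912  0.44054946  0.32828715  1.96248955 -0.1989602   0.76930488
 -0.53751578] [-0.46558965  0.64856366  0.4310899   1.59280079 -0.31121288  0.96893069
  0.04510325]
-1.59 [-0.41454632  0.44455797 -0.44792474  1.94348801  0.26016996  0.80964845
  2.11695499] [ 0.01591588  0.62867043 -0.39002757  1.57296657  0.27008603  0.99362096
  2.66737976]
0 [-0.5270119   0.80459036  0.70361232  1.69715157 -0.64576937  0.88611454
 -1.12127946]
-1.6 [ 0.1090525   0.70987829 -0.40753489  1.67170149  0.35618036  0.83426622
  2.66012414]
-3.1 [-0.12510308  0.685952   -0.01524402  1.68131591  0.01380743  0.77442935
  1.46561933]
3.1 [-0.13758999  0.68633683  0.00548117  1.68182863 -0.00497201  0.77344074
  1.39941133]
1.5 [-0.36812014  0.72614098  0.39878068  1.69111369 -0.36789905  0.79929105
  0.1288419 ]
```

```bash
python3 - <<'E'
from h import *
from plant import *
arm.reach([647,90,230],[np.pi,0,1.489]); 
w1=eyes.capture("wrist");pickle.dump(w1,open("w1.pkl","wb"))
arm.reach([414.5,306,200],[np.pi,0,1.509]); 
w2=eyes.capture("wrist");pickle.dump(w2,open("w2.pkl","wb"))
cv2.imwrite("pics/w12.png",cv2.resize(np.vstack([w1["color"],w2["color"]]),(400,600),interpolation=cv2.INTER_AREA))
cv2.imwrite("pics/w1.png",w1["color"]);cv2.imwrite("pics/w2.png",w2["color"])
print(sensors.read_time(),sensors.read_force())
print(ray(w2,320,240))
print(pix(w1,[649,94,40]),pix(w1,[646.4,22.2,40]),pix(w1,[658,163,40]),pix(w2,[415,306,52]),pix(w2,[415,306,106]))
E
```

```text
3.775 [-0.09025626  0.31232421 -0.09062915]
(array([419.80914331, 372.22992732, 343.7598824 ]), array([-0.02148669, -0.26052121, -0.96529482]))
[324.47233388 213.06973531] [327.48274728 285.60493257] [328.67475125 134.49482152] [321.08109775 225.07951358] [320.91263563 242.9076704 ]
```

View pics/w1.png

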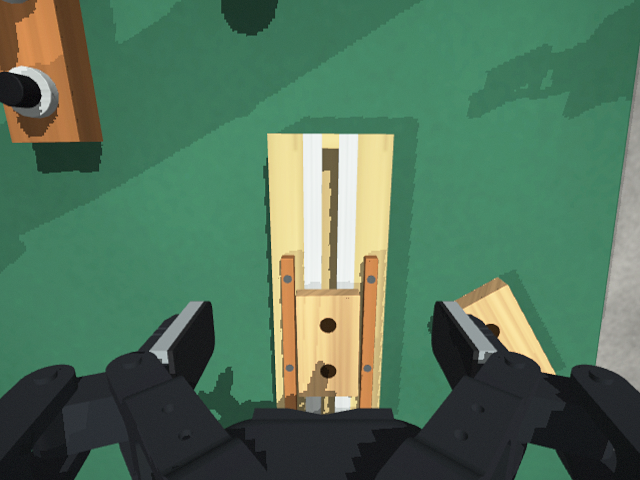

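View pics/w2.png

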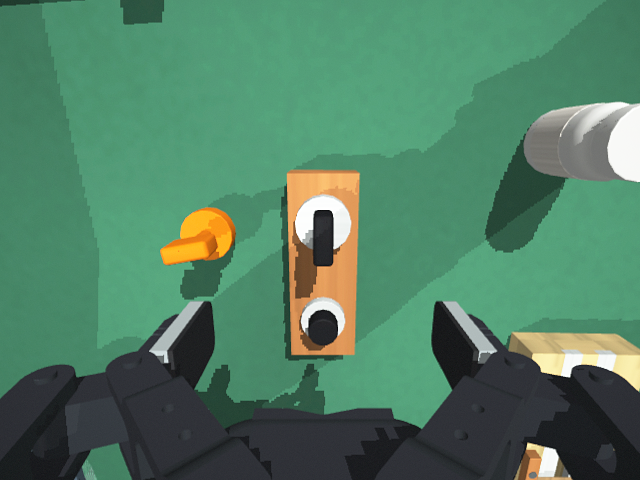

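The wrist views show the slot between the white lips at column about 330 (rows 135–290) and plank edge at row 290. In the second view the stud's wing is at (323,238) and its collar at (323,223). I'll refine both by masks.

```bash
python3 - <<'E'
from h import *
w1=pickle.load(open("w1.pkl","rb"));w2=pickle.load(open("w2.pkl","rb"))
hsv=cv2.cvtColor(w1["color"],cv2.COLOR_BGR2HSV)
P=[]
for r in range(155,285,5):
    x=np.where((hsv[r,290:370,1]<40)&(hsv[r,290:370,2]>170))[0]+290
    P.append(onz(w1,(x.min()+x.max())/2,r,40))
P=np.array(P)
k=np.polyfit(P[:,1],P[:,0],1);print("slot x=",k,"at y90",np.polyval(k,90),"yaw",np.arctan2(-1,-k[0]),"rms",np.std(P[:,0]-np.polyval(k,P[:,1])))
g=w2["color"].max(2)
wing=((g<70)*255).astype(np.uint8);wing[:200]=0;wing[272:]=0;wing[:,:300]=0;wing[:,345:]=0
n,l,s,ce=cv2.connectedComponentsWithStats(wing);i=1+s[1:,4].argmax();print("wing bbox",s[i],ce[i])
x,y,ww,hh,_=s[i]
# columns edges of top region ->z=106
print("wing top-ish",onz(w2,x+ww/2-.5,y+hh/2,99),onz(w2,x+ww/2-.5,y+hh-1,106))
(rc)=cv2.minAreaRect(cv2.findContours((l==i).astype(np.uint8),0,1)[0][0]);print(rc)
h2=cv2.cvtColor(w2["color"],cv2.COLOR_BGR2HSV)
m=((h2[...,1]<50)&(h2[...,2]>110)).astype(np.uint8);m[:,:285]=0;m[:,360:]=0;m[:180]=0;m[265:]=0
pts=cv2.findNonZero(m);print("collar",cv2.boundingRect(pts),onz(w2,cv2.boundingRect(pts)[0]+cv2.boundingRect(pts)[2]/2-.5,cv2.boundingRect(pts)[1]+cv2.boundingRect(pts)[3]/2-.5,50))
# jig ends in w1: far (row134), plank edge
print("jig -x end",onz(w1,330,134,40),"plank top edge -x",onz(w1,328,295,58))
E
```

```text
slot x= [8.32276444e-02 6.45619975e+02] at y90 653.1104625361457 yaw -1.653832597757487 rms 0.1643384865975219
wing bbox [ 313  210   20   56 1081] [322.66234968 238.00092507]
wing top-ish [416.174631   307.49133443  99.        ] [415.08987681 290.26224035 106.        ]
((322.5, 237.5), (55.0, 19.0), 90.0)
collar (295, 194, 56, 55) [416.34120138 308.88407215  50.        ]
jig -x end [659.1813003  163.32181945  40.        ] plank top edge -x [646.49337449  20.17108404  58.        ]
```

```bash
python3 - <<'E'
from h import *
from plant import *
jaws.set_gripper(45,100)
o=[np.pi,0,1.509]
arm.reach([415.8,307,130],o)
print("hit",arm.movel([415.8,307,73.3],80,until_force=6),sensors.read_eef_pos())
f0=np.array(sensors.read_force());jaws.set_gripper(0,100)
print("gap",sensors.read_finger_gap(),sensors.read_finger_force(),sensors.read_force(),sensors.read_eef_pos())
print(arm.movel([415.8,307,135],80,until_force=12),sensors.read_force(),sensors.read_eef_pos())
w=eyes.capture("wrist");pickle.dump(w,open("w3.pkl","wb"))
arm.reach([653.0,94.6,130],[np.pi,0,1.488]);arm.wait(.2)
print(sensors.read_force(),sensors.read_finger_gap(),sensors.read_eef_pos(),sensors.read_tcp_rot(),sensors.read_time())
w2=eyes.capture("wrist");pickle.dump(w2,open("w4.pkl","wb"))
cv2.imwrite("pics/w4.png",w2["color"])
E
```

```text
hit False [416.08691066 307.1165784   73.69790256]
gap 12.591161193023746 97.35015034675598 [-0.34459872  0.97788586  3.40647958] [416.02899459 307.2074392   73.70219604]
False [-0.74875053  0.37546976 -0.89647236] [415.47981232 306.89251603 134.61309252]
[-0.54918344  0.20841687 -0.3997734 ] 12.870609828348908 [652.45511951  96.50574313 130.08734166] [-3.14133375e+00 -7.17545376e-04  1.49042628e+00] 8.2583
```

View pics/w4.png

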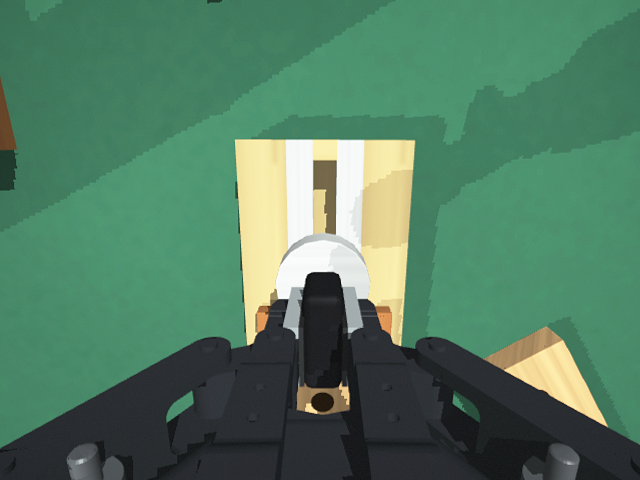

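The stud is held upright, with its collar at (322,265) over the slot (columns 313–337 at row 170). I'll check the lateral offset and lower it.

```bash
cat > st.py <<'E'
from h import *
from plant import *
YJ=-1.6538; ex=np.array([np.cos(YJ),np.sin(YJ)]); ey=np.array([-ex[1],ex[0]])
O=np.array([645.1-.0832*5,-5.])   # jig centre estimate
def xy(s,l=0): return O+s*ex+l*ey
def sl():
    p=np.array(sensors.read_eef_pos());d=p[:2]-O; f=np.array(sensors.read_force())
    return np.round([d@ex,d@ey,p[2],f[:2]@ex,f[:2]@ey,f[2],sensors.read_time()],2)
E
python3 - <<'E'
from st import *
w=pickle.load(open("w4.pkl","rb"));hsv=cv2.cvtColor(w["color"],cv2.COLOR_BGR2HSV);P=[]
for r in range(160,226,5):
    x=np.where((hsv[r,270:380,1]<40)&(hsv[r,270:380,2]>140))[0]+270
    P.append(onz(w,(x.min()+x.max())/2,r,40))
P=np.array(P);k=np.polyfit(P[:,1],P[:,0],1);print(k,"slot x at 95:",np.polyval(k,95))
print("collar top c",onz(w,322.5,280,130-37.3+16))
print(sl())
p=xy(-100);o=[np.pi,0,1.4878]
arm.movel([*p,112],60,o);arm.wait(.3);print(sl())
print(arm.movel([*p,78.3],25,until_force=4));arm.wait(.3);print(sl(),sensors.read_moment())
E
```

```text
[8.33741181e-02 6.45518508e+02] slot x at 95: 653.4390496688604
collar top c [652.8035466   98.88367245 108.7       ]
[-101.41   -0.51  130.12   -0.21    0.68   -0.82    8.31]
[-9.9980e+01  1.8000e-01  1.1226e+02 -6.0000e-02 -9.3000e-01 -1.2000e+00
  9.0600e+00]
False
[-1.0001e+02  1.0000e-02  7.8370e+01 -2.7000e-01 -5.6000e-01 -1.7400e+00
  1.0860e+01] [-0.00343659  0.02597891 -0.00756181]
```

```bash
cat >> st.py <<'E'
def avg(n=10):
    a=[]
    for _ in range(n): a.append(sl()); arm.wait(.02)
    return np.mean(a,0).round(2)
E
python3 - <<'E'
from st import *
arm.movel([*xy(-56),78.3],40,until_force=8); b=avg();print("base",b)
print(arm.movel([*xy(-30),78.3],20,until_force=4));print(sl())
if sl()[0]<-31: raise SystemExit
print(arm.movel([*xy(10),78.3],10,until_force=3.5));print(sl());arm.wait(.2);print(avg())
E
```

```text
base [-5.644e+01 -3.000e-02  7.826e+01  2.000e-01 -1.800e-01 -1.420e+00
  1.218e+01]
False
[-2.997e+01 -1.000e-02  7.829e+01  2.100e-01  6.000e-02 -8.100e-01
  1.372e+01]
True
[-13.69  -0.09  77.94   0.19   1.46   3.46  15.67]
[-1.370e+01 -7.000e-02  7.781e+01  2.700e-01  1.260e+00  4.310e+00
  1.594e+01]
```

```bash
python3 - <<'E'
from st import *
t=eyes.capture("top");w=eyes.capture("wrist");pickle.dump(t,open("t5.pkl","wb"))
a=cv2.resize(t["color"][165:265,262:462],None,fx=4,fy=4,interpolation=cv2.INTER_CUBIC)
cv2.imwrite("pics/t5.png",np.vstack([a,cv2.resize(w["color"][200:400,:400],(400,200)).repeat(1,0).__class__(shape=(0,800,3),dtype=np.uint8)]) if 0 else a)
print(sl())
E
```

```text
[-13.75  -0.11  77.69   0.95   2.5    3.54  16.13]
```

View pics/t5.png

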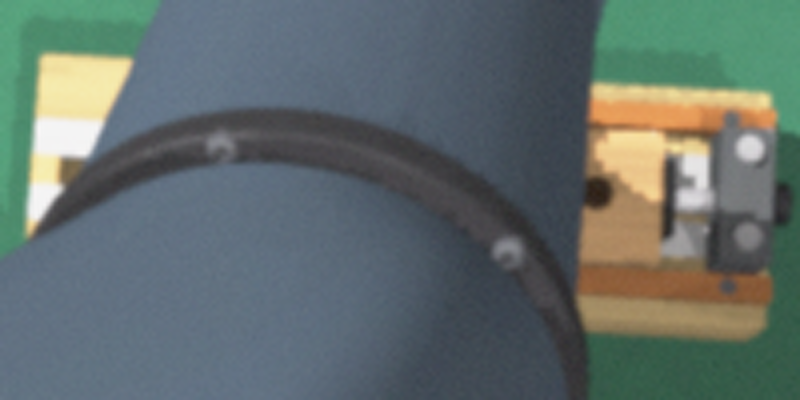

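The plank's front edge (crop 665,195) is now at or nearly at the buffer plate. The collar was brushing the jig, so I'll lift slightly and feel forward.

```bash
python3 - <<'E'
from st import *
s,l,z=sl()[:3]
arm.movel([*xy(s),78.6],10);b=avg();print("base",b)
c=s
for i in range(24):
    c+=.4; arm.movel([*xy(c),78.6],10); a=avg(6); print(a, c.round(2))
    if abs(a[3]-0.2)>3 or abs(a[5])>9: break
E
```

```text
base [-13.99  -0.77  78.08  -0.84  -0.43  -0.21  16.48]
[-13.67  -0.14  78.42  -2.27  -0.    -2.39  16.87] -13.35
[-1.328e+01 -3.000e-02  7.858e+01 -3.150e+00  2.000e-02 -2.300e+00
  1.722e+01] -12.95
```

```bash
python3 - <<'E'
from st import *
c=-12.95
for i in range(10):
    c+=.2; arm.movel([*xy(c),78.6],10); a=avg(8); print(a, round(c,2))
    if a[3]<-5.3: break
arm.wait(.3);a=avg(15);print("hold",a,sensors.read_moment(),sensors.read_tcp_rot())
E
```

```text
[-1.301e+01 -2.000e-02  7.860e+01 -4.070e+00 -1.500e-01 -2.230e+00
  1.758e+01] -12.75
[-12.76  -0.    78.59  -4.82  -0.08  -2.29  17.97] -12.55
[-1.260e+01 -1.000e-02  7.859e+01 -5.200e+00 -3.000e-01 -2.570e+00
  1.835e+01] -12.35
[-1.253e+01 -1.000e-02  7.860e+01 -5.400e+00  2.000e-02 -2.460e+00
  1.873e+01] -12.15
hold [-1.253e+01 -2.000e-02  7.859e+01 -5.500e+00 -3.000e-01 -2.230e+00
  1.922e+01] [ 1.4148393  -0.0970811   0.00902023] [-3.13991315e+00 -1.46546095e-03  1.48863065e+00]
```

```bash
python3 - <<'E'
from st import *
c=-12.15
for z in (77.6,76.6,75.6,74.6,73.6,72.8,72.2):
    arm.movel([*xy(c),z],8); a=avg(6); print(a,z)
    if a[5]>14 or a[2]<73.0 or a[3]<-8.5: break
print(sensors.read_tcp_rot())
E
```

```text
[-12.54   0.13  78.05  -5.56  -1.35   1.64  19.68] 77.6
[-12.56   0.15  77.33  -6.05  -2.16   5.01  20.05] 76.6
[-12.56   0.14  76.47  -5.88  -2.72   6.12  20.42] 75.6
[-12.56   0.16  75.61  -6.07  -2.64   7.07  20.8 ] 74.6
[-12.57   0.17  74.75  -5.94  -3.36   8.88  21.18] 73.6
[-12.59   0.18  74.05  -6.15  -3.97   9.81  21.52] 72.8
[-12.58   0.18  73.54  -6.28  -3.86  10.58  21.88] 72.2
[-3.14080177e+00 -2.00864028e-03  1.48866168e+00]
```

```bash
python3 - <<'E'
from st import *
c,l,z=-12.15,-.2,71.9
for i,y in enumerate(np.linspace(1.4878,1.4878+np.pi/2,9)[1:]):
    arm.movel([*xy(c,l),z],8,[np.pi,0,y]); a=avg(5); m=sensors.read_moment()
    print(a,round(y,2),round(c,2),round(l,2),"Mz",m[2].round(2),"gap",round(sensors.read_finger_gap(),1))
    if a[3]<-8.7 or a[5]>18 or abs(a[4])>9 or abs(m[2])>1.5: print("stop");break
    c+=np.clip((a[3]+5.8)*.12,-.4,.4)
    l+=np.clip(a[4]*.06,-.3,.3)
E
```

```text
[-12.72   0.52  73.48  -6.7   -2.81  10.9   22.31] 1.68 -12.15 -0.2 Mz 0.02 gap 12.5
[-12.8    0.37  73.48  -6.44  -2.82  10.71  22.74] 1.88 -12.26 -0.37 Mz 0.1 gap 12.5
[-12.89   0.2   73.46  -6.19  -2.55  10.49  23.18] 2.08 -12.33 -0.54 Mz 0.07 gap 12.4
[-1.299e+01  5.000e-02  7.346e+01 -6.760e+00 -2.940e+00  1.017e+01
  2.361e+01] 2.27 -12.38 -0.69 Mz 0.07 gap 12.6
[-13.15  -0.11  73.45  -6.87  -3.17  10.58  24.04] 2.47 -12.5 -0.87 Mz 0.06 gap 12.5
[-13.33  -0.26  73.44  -6.95  -2.65  10.79  24.48] 2.67 -12.63 -1.06 Mz 0.07 gap 12.7
[-13.48  -0.4   73.43  -6.53  -3.02  10.65  24.91] 2.86 -12.76 -1.22 Mz 0.08 gap 12.6
[-13.65  -0.58  73.42  -6.81  -2.95  10.57  25.34] 3.06 -12.85 -1.4 Mz 0.1 gap 12.4
```

```bash
python3 - <<'E'
from st import *
print(sensors.read_tcp_rot())
z=71.9;c,l=-12.85,-1.4
for i in range(14):
    z+=.4; arm.movel([*xy(c,l),z],8); a=avg(5); print(a,round(z,1))
    if a[5]<-0.5 or a[3]<-8.7: break
E
```

```text
[3.14038158e+00 2.46983266e-03 3.05894728e+00]
[-13.66  -0.58  73.77  -6.69  -2.76   9.92  25.68] 72.3
[-13.66  -0.59  74.11  -6.7   -2.79   9.93  26.01] 72.7
[-13.66  -0.58  74.47  -6.54  -2.51   8.98  26.34] 73.1
[-13.66  -0.59  74.81  -6.55  -2.61   8.47  26.68] 73.5
[-13.66  -0.58  75.17  -6.84  -2.3    8.43  27.01] 73.9
[-13.67  -0.59  75.47  -6.63  -1.94   7.45  27.34] 74.3
[-13.65  -0.63  75.51  -6.55  -0.52   4.22  27.68] 74.7
[-13.63  -0.65  75.54  -7.06   0.08   0.43  28.01] 75.1
[-13.64  -0.68  75.56  -6.99   1.31  -3.18  28.34] 75.5
```

```bash
python3 - <<'E'
from st import *
arm.movel([*xy(-12.85,-1.5),75.2],8);print(avg(5))
jaws.set_gripper(40);print(avg(4),sensors.read_finger_gap())
p=sensors.read_eef_pos();arm.movel([p[0],p[1],140],80,until_force=6);print(sl())
arm.movel([p[0],p[1],200],100);
w=eyes.capture("wrist");pickle.dump(w,open("w6.pkl","wb"));cv2.imwrite("pics/w6.png",w["color"])
w=eyes.capture("scene");cv2.imwrite("pics/s6.png",cv2.resize(w["color"][200:360,180:440],None,fx=3,fy=3,interpolation=cv2.INTER_CUBIC))
print(sl())
E
```

```text
[-13.63  -0.67  75.55  -6.82   0.91  -0.66  28.68]
[-11.94  -1.39  75.27  -0.09   0.64   0.31  29.12] 39.97888810272284
[-12.14  -1.74 139.48   0.19   0.64   0.3   30.12]
[-1.2120e+01 -1.9000e+00  1.9908e+02  2.3000e-01 -1.3100e+00 -1.4000e-01
  3.0980e+01]
```

View pics/w6.png

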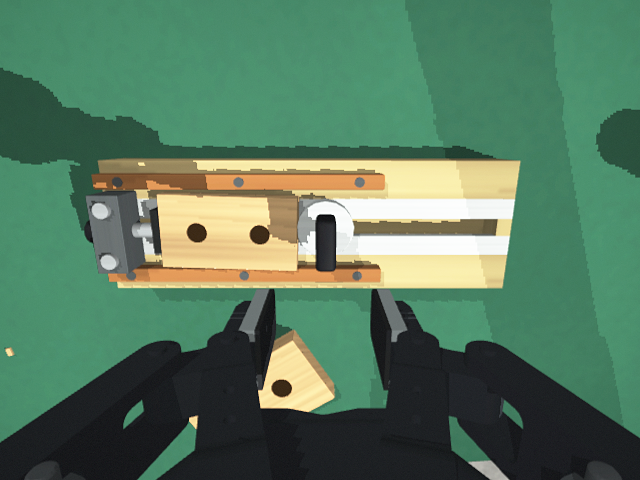

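View pics/s6.png

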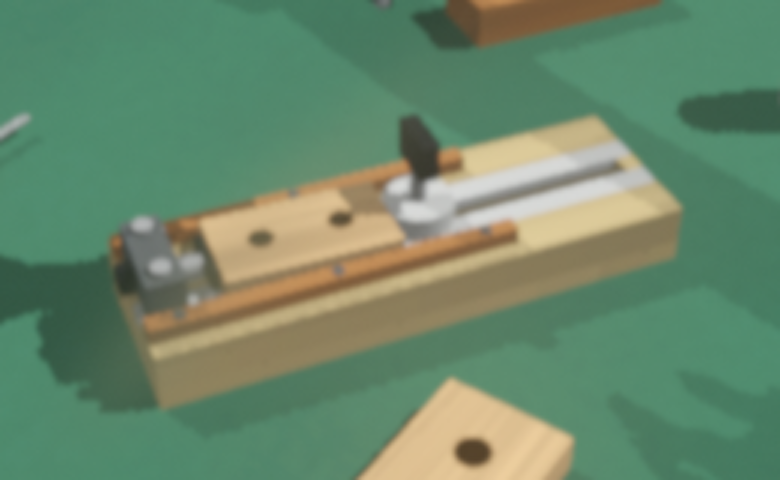

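The wing at (326,242) stands across the slot. The collar at (325,228) is tight against the plank, which touches the buffer at (155,230), and the fingers are clear. I'm handing it in.

```bash
python3 -c "
from plant import *
arm.wait(.3);print(arm.sign_off())"
```

```text
the job is handed in; nothing more can be done
None
```

I handed the job in at about 31 s: the stud is locked a quarter turn across the slot, the plank sits clamped between collar and buffer (last hand push about 6.8 N), and the gripper is clear; the clamp force after release was judged only from the pictures, and no verdict came back.

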